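# Clamp a deep-well plate on the plate shaker

## Task

A deep-well plate with a blue sealing mat lies loose and askew on the platform of the plate shaker. Without lifting it, push it to the left along the platform until its short end is flush against the left side stop; then push the yellow clamp bar away from you until the plate is held square and snug between the bar and the rear stop. Leave everything else on the bench where it stands.

Things in the scene. Friction and masses are not known exactly. Their poses are not given: they have to be found in the camera images.
- shaker: plate shaker, fixed to the bench: light housing with a flat aluminium platform on top, 250 mm (x) by 270 mm (y), platform surface 86 mm above the bench. Origin on the bench under the platform's centre; its x points to the rear, y to the left, z up. Dark steel stops 25 mm high stand on the platform: the rear stop, front face at x = +75 mm, from y = -99 to +105 mm; the left side stop, inner face at y = +105 mm, from x = -83 to +83 mm. The right side and the front are open.
- seat (a point): point on the platform surface (86 mm above the bench), at x = +32.25 mm, y = +41.1 mm of the shaker: where the plate's origin is when the plate is flush against both stops. Same axes as the shaker.
- plate: 96-well deep-well plate, white with a blue sealing mat, loose on the platform: 85.5 mm along its x, 127.8 mm along its y (long side), 41 mm high to the top of the mat (its upright walls end at 38 mm), about 0.3 kg, of smooth plastic that slides easily (friction about 0.2 on everything). Origin at the centre of its underside; z up. It starts about 50 to 100 mm from its seat and up to 0.25 rad askew to the shaker, its y axis roughly along the shaker's y.
- clamp (a joint): travel of the clamp bar in m, along the shaker's x: grows towards the rear stop. At 0 the bar's rubber face is at x = -100 mm of the shaker; the face meets a seated plate at 0.0895. It starts at 0 to 0.012, can go to 0.105, takes about 3 N to move and stays where it is left.
- clamp_front (a point): middle of the front face (towards the robot) of the yellow clamp bar, 15 mm above the platform. The bar lies along the shaker's y, 190 mm long, 16 mm thick (x) with its dark rubber face at the rear, standing 2 to 28 mm above the platform; two black star knobs on top, 45 mm either side of the middle, reach 41 mm above the platform and are only fixings.
- reag_4: blue bottle with a white cap, 50 mm across, 105 mm high, on the bench to the left of the shaker; origin at the centre of its underside. Leave alone.
- timer: white bench timer, 58x68x16 mm, lying flat; origin at the centre of its underside. Leave alone.
- label_tape: roll of beige tape, 55 mm across, 18 mm high, lying flat; origin at the centre of its underside. Leave alone.
- bottle_cap: blue screw cap, 34 mm across, 12 mm high, lying on the bench; origin at the centre of its underside. Leave alone.
- marker: white marker with a red cap, 117 mm long, lying on the bench; origin under its middle. Leave alone.

How it is judged (in metres and radians):
On the way, in this order (a step that is already met when the one before it is completed fails the run):
1. the plate, still on the platform, is pushed up to the left side stop (y of plate in the frame of seat between -0.003 and 0.004 m and z of plate in the frame of seat below 0.004 m), for 0.2 s.
2. the clamp bar is pushed up so that the plate is held against the rear stop (value of joint clamp above 0.087 m and x of plate in the frame of seat above -0.003 m), for 0.2 s.
At the end, for the whole second after the job is handed in: The plate lies flat and at rest on the platform, within 3 mm of the left side stop and of the rear stop and square to within 0.04 rad, and the clamp bar stands against it (joint clamp above 0.087) (all of step 2 and y of plate in the frame of seat between -0.003 and 0.004 m and x of plate in the frame of seat below 0.004 m and z of plate in the frame of seat below 0.003 m and angle between the x axis of plate and the x axis of shaker, either way round below 0.04 rad and linear speed of plate below 0.01 m/s); the robot touches nothing.
It fails at once if the plate is lifted off the platform or tipped (z of plate in the frame of seat above 0.01 m or z of plate in the frame of seat below -0.01 m or angle between plate's own z axis and vertical above 0.15 rad).
It fails at once if another thing on the bench is moved by more than 20 mm or lifted (distance of any of reag_4, timer, label_tape, bottle_cap, marker from where it was at the start of the episode above 0.02 m).
It also fails if it takes over 48 s, if anything falls off the work surface, if the arm or the gripper's body presses on something with over 40 N, if the wrist force passes 120 N, or if a joint passes its speed limit or range.

## Robot

A 6-joint arm with a two-finger parallel gripper is mounted at the origin on a cart in front of the work surface, level with it; the furniture and walls round the work are solid. World frame = base frame: x ahead of the robot, y to its left, z up, the work surface at z = 0. Lengths are in mm, angles in degrees, forces in N, time in s.
With the tool pointing down it reaches from about 275 to 725 mm from the base axis. Payload 5.6 kg.
Tool frame: the origin (TCP) lies at the very end of the fingers, on their centre line; the grasp point (between the pads) lies 19 mm behind it; z points along the fingers, y is the direction in which the jaws open and shut (so a half turn about z gives the same grasp; the last joint's range is limited). The gripper opens to 85 mm and grips with 20 to 120 N. Pads are 22 mm wide; open, the fingers measure 114 mm over their backs; the gripper's body (76 mm by 85 mm) begins 54 mm behind the grasp point. The pads swing forward as they close: fully open they stand 13 mm farther back than shut.
Start: joints at [93.656, 14.616, 6.199, 0, -81.583, -16.306], TCP at [120.428, 536.647, 202.483] pointing down, gripper open.
Joint ranges: [-168.99, 168.99], [-69.2, 112.95], [-62.41, 85.93], [-164.36, 98.24], [-168.68, -3.75], [-174.98, 174.98]. Speed limits (degrees/s): [147.25, 147.25, 180, 180, 180, 180].

## Interface

Orientations are given as [roll, pitch, yaw] about the fixed x, y, z axes, in that order (R = Rz(yaw) Ry(pitch) Rx(roll)).
In Python, from rig import sensors, capture, r, masks_of gives the robot as it stands. The module is installed in compiled form; this text tells all that it offers.
- The arm moves only by the tool step_arm, never from a script. Its argument "moves" is a list of rows, each a list of 3 entries, a list of its own where there are three numbers: the shift along the world's x, y, z in cm, then the turn about the world's z in degrees, then the gripper command: -1 is fully open, 1 is shut, values between are in proportion. A call has exactly 8 rows; each row shifts and turns the commanded pose from where the row before left it; what a row does not reach is not made up. A row lasts 1/8 s, in which the tool goes at most 62.5 mm and 10.7 degrees, less where a joint would pass 70% of its speed; a pose out of reach is approached as far as the arm can. A call with a gripper value outside its range is refused whole. The fingers move at their own pace and stop on an object; the grip force is fixed at half the most. Time passes only in rows, so rows that do not move let the fingers close, or fill a call up. It gives the time, the measured TCP pose, the force and the opening at its end, in the units of the state.
- sensors.get_obs(): the state, without advancing time (a new reading comes with each control period).
- capture(name): name is "scene" or "top"; returns a dict with "image" (400x640x3 uint8, blue, green, red), "mtx" (3x3 intrinsics, pixels), "k1" (the pictures are not rectified: a ray, as slopes to the right and down, at radius r is drawn at 1 + k1 r^2 times it, then the intrinsics apply), "R" (3x3) and "t" (3): a world point X has camera coordinates R X + t. Camera axes: x right, y down, z forward; pixel columns grow to the right and rows downward; lengths in mm; the calibration is good to about 2 mm. A picture is of the moment at which its call begins. There is no depth.
- r.job_done(): hands the job in, once; it reports no verdict.
Trained networks look in a picture, given as the dict that the camera call returned (one of the last four; its "shot" number tells which), for a name from the list of things; names that differ only in an ending like _2 or _b are one class to them, and where a whole thing is asked for, a point or a joint stands for the part that bears it (a point fixed in the world has none). Each returns a list of dicts, best first, with "p" (0 to 1); they miss things now and then, are a little off and sometimes report something else, mostly with a low value. They report only what shows in the picture. A call takes as long as a camera call.
- masks_of(picture, target): "region" (400x640 bool, what is visible of it) and "rect" ([left, top, width, height] in pixels, round what is visible of it).
The state is a dict: "clock": time; "qpos": joint angles; "dq": joint speeds; "joint_torque": joint torques, N m; "tool_pos": TCP position; "eef_rot": TCP orientation; "ft_force": force on the tool from outside, world axes, zero at the start; "ft_torque": the same for the moment, N m; "width": opening from 0.0 (shut) to 1.0 (fully open).
Only numpy, scipy, OpenCV 4.12 (cv2) and the standard library are available. Lean on these libraries where they do the work, as an engineer would, in place of code of your own. Each camera call takes 0.05 s, during which the arm holds its last target.

## Working session

There is one attempt and no reset: what is moved stays moved. The work goes in short steps, Python scripts to look and compute and a tool call to move; the robot and the scene stay as the last step left them, time stands still between calls to the robot, and variables do not carry over. Pictures are saved under pics/ and viewed, and the job is handed in when it is done.

Besides the shell and the picture viewer there is one more tool, called after "Request:" as a command line: name --argument value ..., lists and objects as JSON in quotes. step_arm: Moves the arm, as the interface text tells. Its arguments: {"type":"object","properties":{"moves":{"type":"array","items":{"type":"array"}}},"required":["moves"]}

```bash
mkdir -p pics; python3 - <<'E'
from rig import sensors, capture, r, masks_of
import cv2,pickle
o=sensors.get_obs();print(o)
for n in("scene","top"):
    c=capture(n);cv2.imwrite(f"pics/{n}0.png",c["image"]);print(n,c["mtx"],c["k1"],c["R"],c["t"])
    d={}
    for t in("plate","shaker","clamp_front","reag_4","timer","label_tape","bottle_cap","marker"):
        m=masks_of(c,t)
        print(t,[(round(x["p"],2),x["rect"]) for x in m[:2]])
        if m:d[t]=m[0]
    pickle.dump((c,d),open(f"{n}0.pkl","wb"))
E
```

```text
{'clock': 0.0, 'qpos': array([ 9.36568995e+01,  1.46522102e+01,  6.13148699e+00, -2.80965826e-02,
       -8.15837632e+01, -1.63039846e+01]), 'dq': array([-0.00794114, -0.0038936 , -0.03947785,  0.01933099,  0.064487  ,
        0.06867239]), 'joint_torque': array([-1.94921104e-04, -3.86627376e+01,  2.37935758e+01,  5.36525846e+00,
       -6.23098502e-03, -6.85307853e-06]), 'tool_pos': array([120.26026163, 536.12566702, 201.60679035]), 'eef_rot': array([ 1.79891914e+02, -2.66405029e-03, -1.26512202e+01]), 'ft_force': array([ 0.02079363, -0.89557881, -0.02678898]), 'ft_torque': array([-0.03415526,  0.05121297,  0.01010555]), 'width': 1.0007403537804629}
scene [[395.32113557   0.         313.67520256]
 [  0.         395.32113557 205.96838026]
 [  0.           0.           1.        ]] 0.02181487570163514 [[ 0.47093866 -0.88212647  0.00834641]
 [-0.60309315 -0.32884794 -0.72673082]
 [ 0.64381319  0.33721197 -0.68687165]] [-291.32766622  377.43013428  810.8826635 ]
plate [(0.67, [261.3, 159.0, 53.0, 36.1])]
shaker [(0.81, [219.6, 147.8, 117.3, 87.5]), (0.23, [219.7, 162.2, 15.2, 27.4])]
cl
[... 319 characters left out ...]
.3, 183.4, 14.3, 14.2])]
top [[500.4255571    0.         322.3059357 ]
 [  0.         500.4255571  199.18802202]
 [  0.           0.           1.        ]] 0.04552134035766135 [[-0.02927065 -0.99957003 -0.00172952]
 [-0.98749553  0.02918513 -0.15492195]
 [ 0.15490581 -0.00282678 -0.9879252 ]] [ -35.68361291  553.56039151 1301.86050813]
plate [(0.63, [243.3, 158.5, 53.6, 39.4])]
shaker [(0.77, [205.0, 128.5, 122.0, 114.7])]
clamp_front [(0.62, [236.6, 210.8, 72.3, 19.9])]
reag_4 [(0.87, [187.8, 188.3, 24.2, 24.5])]
timer [(0.82, [185.3, 258.1, 29.0, 29.0])]
label_tape [(0.8, [168.8, 206.4, 23.1, 25.3])]
bottle_cap [(0.63, [414.9, 133.4, 12.3, 11.3])]
marker [(0.72, [457.4, 181.6, 5.9, 41.5])]
```

```bash
python3 - <<'E'
import cv2
a=cv2.imread("pics/top0.png");cv2.imwrite("pics/t0c.png",cv2.resize(a[110:300,150:350],None,fx=3.1,fy=3.1,interpolation=2)[:, :])
a=cv2.imread("pics/scene0.png");cv2.imwrite("pics/s0c.png",cv2.resize(a[90:260,150:360],None,fx=3.5,fy=3.5,interpolation=2))
E
```

```text
(no output)
```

View pics/t0c.png

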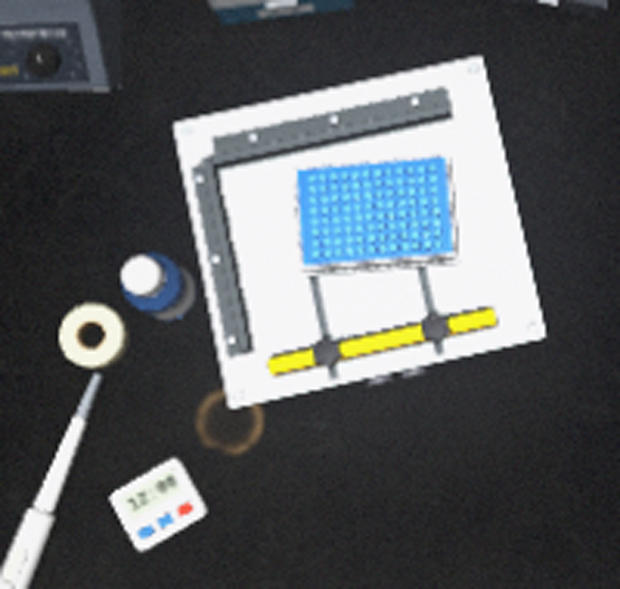

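View pics/s0c.png

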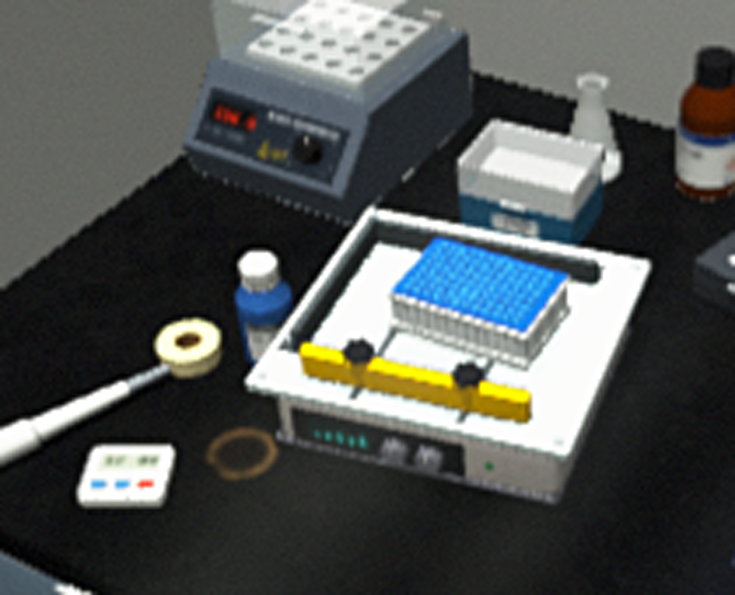

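View pics/scene0.png

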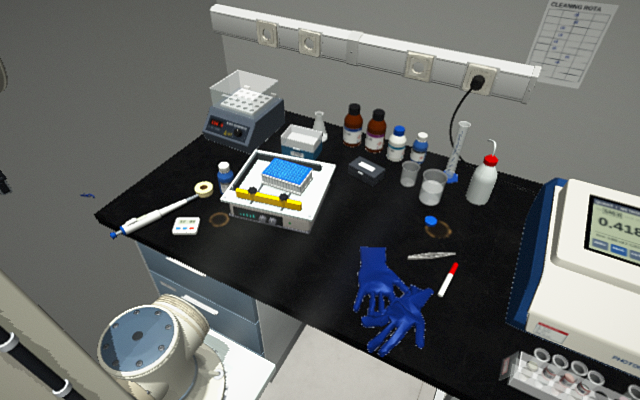

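```bash
cat > h.py <<'E'
import numpy as np,cv2
from scipy.optimize import least_squares
def proj(c,X):
    X=np.atleast_2d(X).astype(float);p=X@c["R"].T+c["t"];s=p[:,:2]/p[:,2:]
    s=s*(1+c["k1"]*(s**2).sum(1,keepdims=True));return s@np.diag(np.diag(c["mtx"])[:2])+c["mtx"][:2,2]
def unproj(c,uv,z):
    uv=np.atleast_2d(uv).astype(float);K=c["mtx"]
    d=np.array([c["k1"],0,0,0,0]);# radial: r*(1+k1 r^2) is opencv model
    s=cv2.undistortPoints(uv.reshape(-1,1,2),K,d).reshape(-1,2)
    ray=np.c_[s,np.ones(len(s))]@c["R"];o=-c["R"].T@c["t"]
    return o+ray*((z-o[2])/ray[:,2])[:,None]
def colmask(c,kind,box):
    hsv=cv2.cvtColor(c["image"],cv2.COLOR_BGR2HSV);h,s,v=cv2.split(hsv)
    if kind=="blue":m=(h>95)&(h<115)&(s>90)&(v>90)
    if kind=="yellow":m=(h>20)&(h<36)&(s>120)&(v>90)
    if kind=="white":m=(v>150)&(s<60)
    o=np.zeros_like(m);l,t,w,hh=[int(q) for q in box];o[t-4:t+hh+5,l-4:l+w+5]=1
    m=(m&o).astype(np.uint8)
    n,lab,st,_=cv2.connectedComponentsWithStats(m)
    return m
def rect_at(c,m,z):
    pts=np.argwhere(m)[:,::-1].astype(float);W=unproj(c,pts,z)[:,:2]
    (cx,cy),(w,h),a=cv2.minAreaRect(W.astype(np.float32))
    return W.mean(0),(cx,cy),(w,h),a
E
python3 - <<'E'
import pickle
from h import *
c,d=pickle.load(open("top0.pkl","rb"))
corn=np.array([[206.5,149.4],[305.5,128.4],[326,219],[224.2,241.6]])
W=unproj(c,corn,86);print(W.round(1)); 
g=cv2.cvtColor(c["image"],cv2.COLOR_BGR2GRAY)
cs=cv2.cornerSubPix(g,corn.astype(np.float32).reshape(-1,1,2),(3,3),(-1,-1),(3,50,.01)).reshape(-1,2);print(cs.round(1))
# local corners: rear-left, rear-right, front-right, front-left
L=np.array([[125,135],[125,-135],[-125,-135],[-125,135]])
for cc in(corn,cs):
    W=unproj(c,cc,86)[:,:2]
    def f(p):
        C,S=np.cos(p[2]),np.sin(p[2]);return (L@np.array([[C,S],[-S,C]])+p[:2]-W).ravel()
    s=least_squares(f,[W[:,0].mean(),W[:,1].mean(),0]);print(s.x.round(2),np.degrees(s.x[2]).round(2),s.fun.round(1))
for n in("top","scene"):
    c,d=pickle.load(open(n+"0.pkl","rb"))
    print(n,"plate",rect_at(c,colmask(c,"blue",d["plate"]["rect"]),126))
    print(n,"bar",rect_at(c,colmask(c,"yellow",d["clamp_front"]["rect"]),114))
    for t,z in(("reag_4",50),("label_tape",18),("timer",16)):
        l,t0,w,h=d[t]["rect"];print(t,unproj(c,[[l+w/2,t0+h/2]],z).round(0))
E
```

```text
[[687.3 249.4  86. ]
 [737.2 -12.8  86. ]
 [493.5 -59.8  86. ]
 [443.  202.7  86. ]]
[[205.4 149.3]
 [305.  127.6]
 [325.6 218.3]
 [223.7 241.6]]
[5.9025e+02 9.4860e+01 1.9000e-01] 10.85 [ 0.3  1.6  1.2 -1.4 -0.6 -1.4 -0.9  1.2]
[5.9139e+02 9.6490e+01 1.9000e-01] 11.13 [ 0.4  0.9  0.6 -0.4 -0.5 -1.3 -0.5  0.9]
top plate (array([598.57871697,  78.39971816]), (598.5968627929688, 78.11541748046875), (79.13569641113281, 122.1653823852539), 3.3720667362213135)
top bar (array([492.88469141,  74.44374435]), (492.9148864746094, 74.24983215332031), (14.814935684204102, 186.65859985351562), 11.109623908996582)
reag_4 [[557. 274.  50.]]
label_tape [[513. 335.  18.]]
timer [[368. 281.  16.]]
scene plate (array([601.65437044,  78.91893545]), (623.7828979492188, 82.34024047851562), (129.7440185546875, 125.56926727294922), 3.9701201915740967)
scene bar (array([482.57747745,  67.64673183]), (481.94451904296875, 71.77947998046875), (35.95716857910156, 196.8247528076172), 10.818449020385742)
reag_4 [[563. 271.  50.]]
label_tape [[510. 334.  18.]]
timer [[363. 272.  16.]]
```

The top view shows the platform corners (px 206,149 / 305,128 / 326,218 / 224,242), the blue plate at (270,178) and the yellow bar at (273,221). From these the shaker is at about (591, 96) mm with yaw 11.1°. The plate is −7.7° to it and about 60 mm right of the seat. I'll go to the plate's right end.

Request:
step_arm --moves '[[[3.1,-3.5,0],-4.2,0],[[3.1,-3.5,0],-4.2,0],[[3.1,-3.5,0],-4.2,0],[[3.1,-3.5,0],-4.2,0],[[3.1,-3.5,0],-4.2,0],[[3.1,-3.5,0],-4.2,0],[[3.1,-3.5,0],-4.2,0],[[3.1,-3.5,0],-4.2,0]]'

```text
clock: 1.9
tool_pos: [369.3, 255.4, 202.8]
eef_rot: [-180.0, 0.0, -46.4]
ft_force: [-0.2, 1.3, -0.5]
width: 0.503
```

Request:
step_arm --moves '[[[3.1,-3.5,0],-4.2,0],[[3.1,-3.5,0],-4.2,0],[[3.1,-3.5,0],-4.2,0],[[3.1,-3.5,0],-4.2,0],[[3.1,-3.5,0],-4.2,0],[[3.1,-3.5,0],-4.2,0],[[3.1,-3.5,0],-4.2,0],[[0,0,0],0,0]]'

```text
clock: 2.9
tool_pos: [586.5, 9.3, 201.3]
eef_rot: [179.9, -0.0, -75.9]
ft_force: [-1.0, 0.5, -1.1]
width: 0.506
```

Request:
step_arm --moves '[[[1.3,-1.6,0],-1.5,0],[[1.3,-1.6,0],-1.5,0],[[0,0,-2],0,0],[[0,0,-2],0,0],[[0,0,-2],0,0],[[0,0,-1],0,0],[[0,0,0],0,0],[[0,0,0],0,0]]'

```text
clock: 3.9
tool_pos: [612.0, -20.2, 133.5]
eef_rot: [-179.9, -0.0, -78.6]
ft_force: [-0.3, 0.8, -0.6]
width: 0.502
```

```bash
python3 - <<'E'
from rig import *
import cv2,numpy as np
a=capture("top")["image"];b=capture("scene")["image"]
A=cv2.resize(a[110:260,180:350],(510,450),interpolation=2);B=cv2.resize(b[100:250,200:350],(450,450),interpolation=2)
cv2.imwrite("pics/p1.png",np.hstack([A,B])[:, :960]); cv2.imwrite("pics/p1.png",cv2.resize(np.hstack([A,B]),(800,375)))
E
```

```text
(no output)
```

View pics/p1.png

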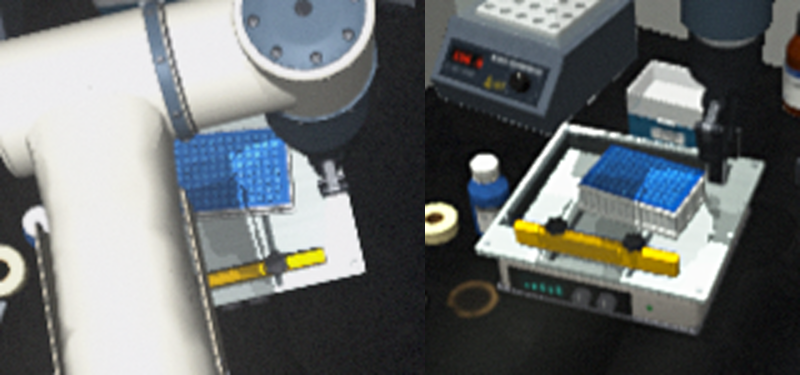

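Request:
step_arm --moves '[[[0,0,-1.5],0,0],[[0,0,-1.5],0,0],[[0,0,-0.7],0,0],[[0,0,0],0,0],[[-0.1,0.5,0],0,0],[[-0.1,0.5,0],0,0],[[-0.1,0.5,0],0,0],[[-0.1,0.5,0],0,0]]'

```text
clock: 5.0
tool_pos: [607.4, 0.1, 95.7]
eef_rot: [-180.0, 0.0, -78.6]
ft_force: [-0.2, 0.2, 0.7]
width: 0.494
```

Request:
step_arm --moves '[[[-0.1,0.5,0],0,0],[[-0.1,0.5,0],0,0],[[-0.1,0.5,0],0,0],[[-0.1,0.5,0],0,0],[[-0.1,0.5,0],0,0],[[-0.1,0.5,0],0,0],[[0,0,0],0,0],[[0,0,0],0,0]]'

```text
clock: 6.0
tool_pos: [601.4, 29.6, 95.5]
eef_rot: [180.0, -0.0, -78.6]
ft_force: [0.2, -1.2, -0.1]
width: 0.5
```

```bash
cat > look.py <<'E'
from rig import *
import sys
from h import *
a=capture("top");b=capture("scene")
m=masks_of(a,"plate"); 
for c,n in((a,"top"),(b,"scene")):
    m=masks_of(c,"plate")
    if m:
        try:print(n,m[0]["p"],rect_at(c,colmask(c,"blue",m[0]["rect"]),126))
        except Exception as e:print(e)
A=cv2.resize(a["image"][110:260,180:350],(510,450),interpolation=2);B=cv2.resize(b["image"][130:230,210:340],(585,450),interpolation=2)
cv2.imwrite(f"pics/{sys.argv[1]}.png",cv2.resize(np.hstack([A,B]),(800,329)))
o=sensors.get_obs();print(o["tool_pos"],o["ft_force"],o["eef_rot"])
E
python3 look.py p2
```

```text
top 0.72 (array([585.58081173,  95.30942688]), (592.6844482421875, 87.04224395751953), (68.3710708618164, 102.97468566894531), 3.3635518550872803)
scene 0.79 (array([594.49871576,  89.39543649]), (619.1018676757812, 81.68319702148438), (120.31342315673828, 123.50920867919922), 3.9701201915740967)
[601.44803692  29.49374908  95.46705218] [-0.08285177 -0.5104385  -0.09878946] [ 1.79998787e+02 -5.52424040e-04 -7.86627612e+01]
```

View pics/p2.png

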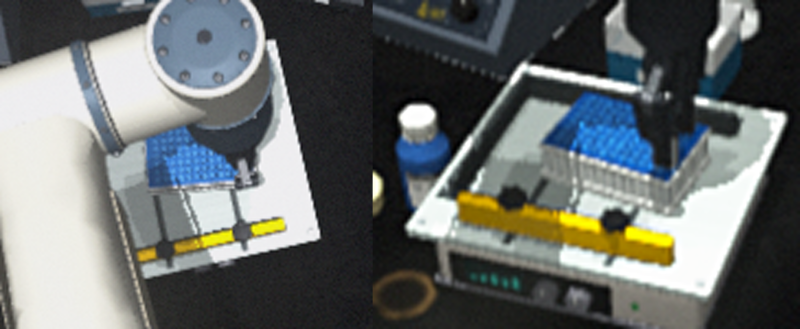

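Request:
step_arm --moves '[[[-0.1,0.5,0],0,0],[[-0.1,0.5,0],0,0],[[-0.1,0.5,0],0,0],[[-0.1,0.5,0],0,0],[[-0.08,0.4,0],0,0],[[0,0,0],0,0],[[0,0,0],0,0],[[0,0,0],0,0]]'

```text
clock: 7.25
tool_pos: [596.7, 53.5, 95.5]
eef_rot: [-180.0, -0.0, -78.7]
ft_force: [-0.4, -0.4, -0.6]
width: 0.498
```

```bash
python3 look.py p3
```

```text
top 0.69 (array([582.29335574,  87.12016848]), (590.821044921875, 77.67780303955078), (64.33546447753906, 122.03620147705078), 3.8944897651672363)
scene 0.83 (array([596.11460015,  79.27961401]), (634.0023193359375, 82.64984893798828), (150.2550506591797, 123.3492202758789), 3.528287410736084)
[596.62699876  53.58146201  95.46608628] [-0.54877582 -0.39831808  0.71390047] [ 1.79997581e+02 -8.91324465e-04 -7.86561013e+01]
```

View pics/p3.png

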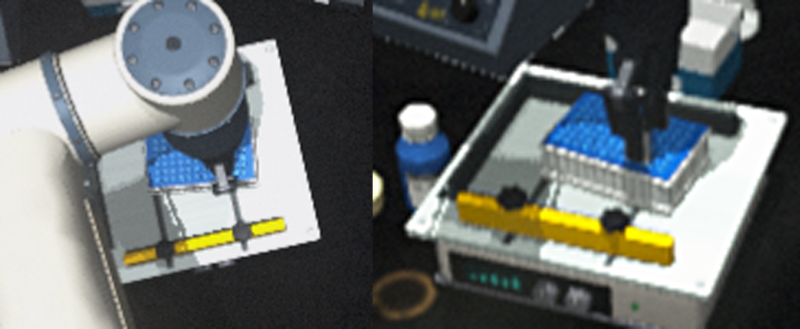

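```bash
python3 - <<'E'
import pickle
from h import *
for n in("top","scene"):
    c,d=pickle.load(open(n+"0.pkl","rb"))
    for z in (86,96,127,136): print(n,z,proj(c,[[596.7,53.5,z]]).round(1), d["plate"]["rect"])
    # shaker platform reprojection
    C,S=np.cos(np.radians(11.1)),np.sin(np.radians(11.1))
    L=np.array([[125,135],[125,-135],[-125,-135],[-125,135]])@np.array([[C,S],[-S,C]])+[591,96.5]
    print(proj(c,np.c_[L,np.full(4,86)]).round(1))
from rig import *
a=capture("top");b=capture("scene")
cv2.imwrite("pics/p4.png",cv2.resize(b["image"][140:220,235:335],(800,640),interpolation=2)[:600])
cv2.imwrite("pics/p5.png",cv2.resize(a["image"][140:230,220:330],(733,600),interpolation=2)[:600])
E
```

```text
top 86 [[281.5 181. ]] [243.3, 158.5, 53.6, 39.4]
top 96 [[281.2 180.3]] [243.3, 158.5, 53.6, 39.4]
top 127 [[280.1 178. ]] [243.3, 158.5, 53.6, 39.4]
top 136 [[279.8 177.3]] [243.3, 158.5, 53.6, 39.4]
[[205.1 149.3]
 [305.2 127.5]
 [326.1 218.7]
 [223.3 241.9]]
scene 86 [[294.2 184.5]] [261.3, 159.0, 53.0, 36.1]
scene 96 [[294.1 181.9]] [261.3, 159.0, 53.0, 36.1]
scene 127 [[293.8 173.5]] [261.3, 159.0, 53.0, 36.1]
scene 136 [[293.8 171.1]] [261.3, 159.0, 53.0, 36.1]
[[254.9 149.4]
 [335.7 164.9]
 [311.8 219.7]
 [219.5 199.1]]
```

View pics/p4.png

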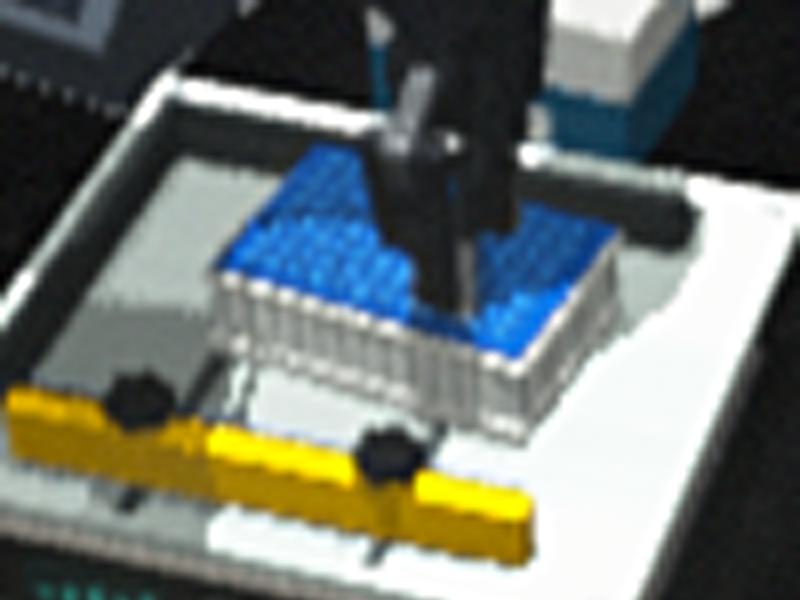

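View pics/p5.png

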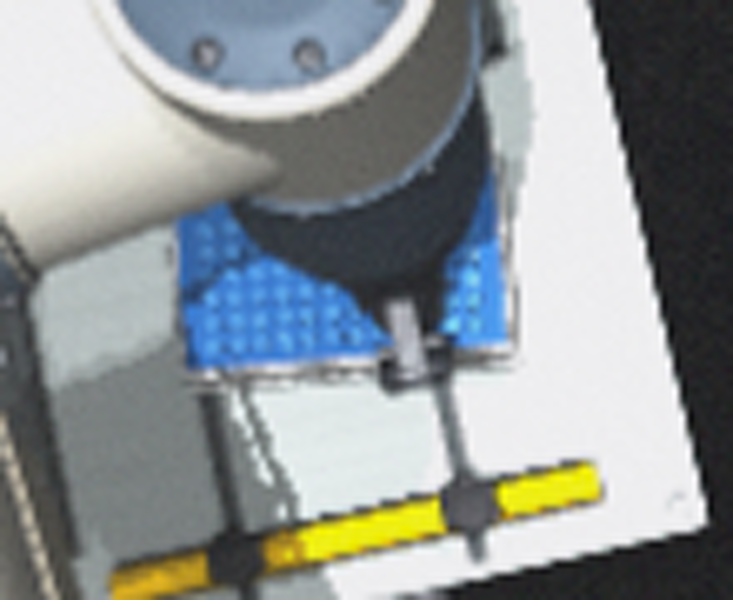

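```bash
python3 - <<'E'
import pickle
from h import *
c,d=pickle.load(open("scene0.pkl","rb"))
t,_=pickle.load(open("top0.pkl","rb"))
for off in(-20,-28,-36):
  for z in(96,106,116,127,137,150,170):
    P=[[596.7+off*.981,53.5+off*.19,z]];print(off,z,"scene",proj(c,P).round(1),"top",proj(t,P).round(1))
E
```

```text
-20 96 scene [[291.8 186.2]] top [[282.8 187.7]]
-20 106 scene [[291.7 183.5]] top [[282.4 187. ]]
-20 116 scene [[291.6 180.8]] top [[282.1 186.3]]
-20 127 scene [[291.5 177.8]] top [[281.8 185.5]]
-20 137 scene [[291.4 175. ]] top [[281.4 184.8]]
-20 150 scene [[291.3 171.4]] top [[281.  183.8]]
-20 170 scene [[291.  165.6]] top [[280.3 182.3]]
-28 96 scene [[290.9 187.9]] top [[283.4 190.7]]
-28 106 scene [[290.8 185.2]] top [[283.1 190. ]]
-28 116 scene [[290.7 182.5]] top [[282.8 189.3]]
-28 127 scene [[290.6 179.5]] top [[282.4 188.6]]
-28 137 scene [[290.4 176.7]] top [[282.1 187.9]]
-28 150 scene [[290.3 173.1]] top [[281.7 186.9]]
-28 170 scene [[290.  167.3]] top [[281.  185.5]]
-36 96 scene [[290.  189.7]] top [[284.  193.7]]
-36 106 scene [[289.8 187. ]] top [[283.7 193. ]]
-36 116 scene [[289.7 184.3]] top [[283.4 192.3]]
-36 127 scene [[289.6 181.3]] top [[283.1 191.6]]
-36 137 scene [[289.5 178.5]] top [[282.8 190.9]]
-36 150 scene [[289.3 174.8]] top [[282.4 190. ]]
-36 170 scene [[289.1 169. ]] top [[281.7 188.6]]
```

The arm is over the plate at (292,180) in the scene view. The plate hasn't moved and there is no force, so the fingertips look higher than the reported z. I'll lift, move clear to the right and check the real tip height.

Request:
step_arm --moves '[[[0,0,2],0,0],[[0,0,2],0,0],[[0,0,1],0,0],[[0.7,-3.5,0],0,0],[[0.7,-3.5,0],0,0],[[0.7,-3.5,0],0,0],[[0.7,-3.5,0],0,0],[[0,0,0],0,0]]'

```text
clock: 8.6
tool_pos: [624.4, -88.5, 144.7]
eef_rot: [179.9, 0.0, -78.8]
ft_force: [-0.7, 0.0, -0.4]
width: 0.498
```

```bash
cat > tip.py <<'E'
from rig import *
import sys
from h import *
a=capture("top");b=capture("scene");o=sensors.get_obs();p=o["tool_pos"];print(p,o["width"],o["qpos"])
ims=[]
for c,w in((a,60),(b,60)):
    im=c["image"].copy();u=proj(c,[p,p+[0,0,30]]);print(u.round(1))
    x,y=[int(q) for q in u[0]];x0=max(0,x-40);y0=max(0,y-40)
    k=cv2.resize(im[y0:y0+60,x0:x0+80],(400,300),interpolation=2)
    for q,col in zip(u,((0,0,255),(0,255,0))):cv2.circle(k,(int((q[0]+.5-x0)*5),int((q[1]+.5-y0)*5)),3,col,-1)
    ims.append(k)
cv2.imwrite(f"pics/{sys.argv[1]}.png",np.hstack(ims))
E
python3 tip.py q1
```

```text
[624.34904998 -86.35618778 144.92933123] 0.5003458768990842 [ 6.29017962e+00  2.49522462e+01  1.27950433e+01 -2.36165407e-02
 -7.78916347e+01  5.01865733e+00]
[[335.1 164.1]
 [335.4 161.4]]
[[342.9 178.2]
 [343.5 169.6]]
```

View pics/q1.png

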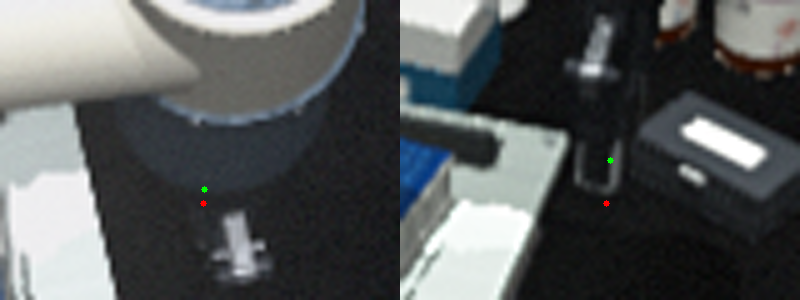

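Request:
step_arm --moves '[[[0,0,0],0,1],[[0,0,0],0,1],[[0,0,0],0,1],[[0,0,0],0,1],[[0,0,0],0,1],[[0,0,0],0,1],[[0,0,0],0,1],[[0,0,0],0,1]]'

```text
clock: 9.7
tool_pos: [624.6, -86.4, 145.5]
eef_rot: [180.0, -0.0, -78.7]
ft_force: [0.4, 0.4, -0.2]
width: 0.0
```

```bash
sed -i 's/k=cv2.resize(im\[/im=cv2.convertScaleAbs(im,alpha=2.2,beta=20);k=cv2.resize(im[/' tip.py; python3 tip.py q2
```

```text
[624.62288312 -86.38368439 145.46700102] 0.0011837886894302092 [ 6.29911708e+00  2.49315234e+01  1.28325335e+01 -7.27006826e-04
 -7.79033371e+01  5.04695873e+00]
[[335.1 164. ]
 [335.4 161.2]]
[[342.9 178. ]
 [343.6 169.4]]
```

View pics/q2.png

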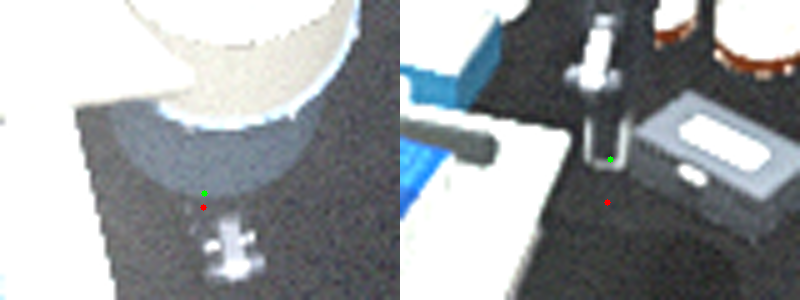

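Request:
step_arm --moves '[[[-0.6,3.2,0],0,1],[[-0.6,3.2,0],0,1],[[0,0,-2],0,1],[[0,0,-2],0,1],[[0,0,-1],0,1],[[0,0,0],0,1],[[0,0,0],0,1],[[0,0,0],0,1]]'

```text
clock: 10.8
tool_pos: [613.2, -22.4, 96.4]
eef_rot: [-179.9, -0.0, -78.7]
ft_force: [0.1, -0.1, 0.6]
width: 0.005
```

```bash
sed -i 's/alpha=2.2,beta=20/alpha=1.0,beta=30/' tip.py; python3 tip.py q3
```

```text
[612.96820521 -22.3626021   96.08680093] 0.0009833731433294055 [ 1.24925179e+01  2.44898410e+01  4.79426381e+00  3.98752579e-03
 -7.02434145e+01 -1.15026034e+00]
[[310.2 173.3]
 [309.9 170.9]]
[[319.9 186.9]
 [320.1 178.7]]
```

View pics/q3.png

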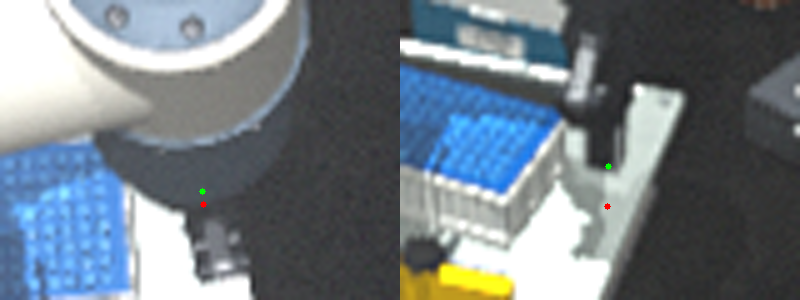

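Now the tip shows at scene px about (323,180), against a projected TCP of (320,187). The real fingertips are about 29 mm higher than reported, while x and y agree. I'll set the jaws half open, go lower by that amount and check the force.

Request:
step_arm --moves '[[[0,0,0],0,0],[[0,0,0],0,0],[[0,0,-1],0,0],[[0,0,-1],0,0],[[0,0,-0.5],0,0],[[0,0,-0.5],0,0],[[0,0,0],0,0],[[0,0,0],0,0]]'

```text
clock: 11.9
tool_pos: [612.8, -22.4, 65.8]
eef_rot: [-180.0, -0.0, -78.6]
ft_force: [-0.3, 0.1, -0.4]
width: 0.5
```

```bash
python3 tip.py q4
```

```text
[612.86901761 -22.34498323  65.83026551] 0.4995306556093797 [ 1.24967530e+01  2.57261569e+01  2.10903084e+00  4.93140723e-03
 -6.63450576e+01 -1.14814747e+00]
[[310.5 175.7]
 [310.2 173.4]]
[[319.7 194.8]
 [319.9 186.9]]
```

View pics/q4.png

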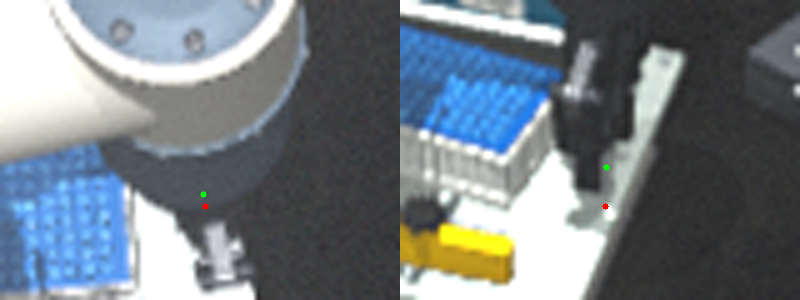

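Request:
step_arm --moves '[[[-0.1,0.5,0],0,0],[[-0.1,0.5,0],0,0],[[-0.1,0.5,0],0,0],[[-0.1,0.5,0],0,0],[[-0.1,0.5,0],0,0],[[-0.1,0.5,0],0,0],[[-0.1,0.5,0],0,0],[[-0.1,0.5,0],0,0]]'

```text
clock: 13.0
tool_pos: [604.6, 17.9, 65.5]
eef_rot: [-180.0, -0.0, -78.7]
ft_force: [-0.2, 0.1, -0.1]
width: 0.501
```

```bash
python3 look.py p6
```

```text
top 0.68 (array([579.93681537,  95.90683113]), (585.4063720703125, 93.38043212890625), (67.53966522216797, 121.7239990234375), 7.199802398681641)
scene 0.79 (array([588.9277995 , 103.24290298]), (592.8773803710938, 98.09613037109375), (83.0515365600586, 123.07102966308594), 7.697128772735596)
[604.55288802  17.79771648  65.41497729] [-0.45238033  0.62501262  0.09589724] [ 1.79992095e+02  1.18160707e-02 -7.86421963e+01]
```

View pics/p6.png

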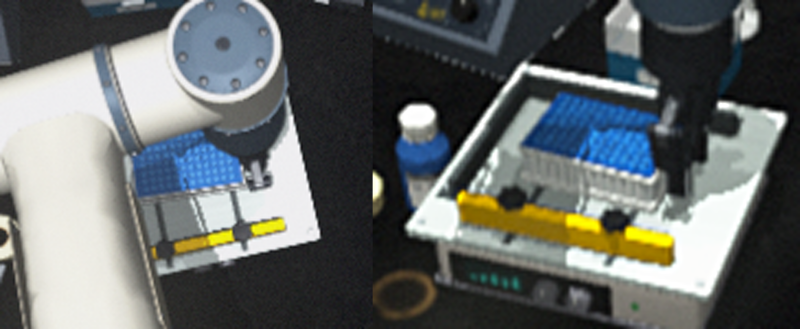

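Request:
step_arm --moves '[[[-0.1,0.5,0],0,0],[[-0.1,0.5,0],0,0],[[-0.1,0.5,0],0,0],[[-0.1,0.5,0],0,0],[[-0.1,0.5,0],0,0],[[-0.1,0.5,0],0,0],[[-0.1,0.4,0],0,0],[[0,0,0],0,0]]'

```text
clock: 14.25
tool_pos: [597.5, 52.2, 65.5]
eef_rot: [-180.0, 0.0, -78.6]
ft_force: [0.4, -0.3, 0.3]
width: 0.499
```

```bash
python3 look.py p7
```

```text
top 0.84 (array([568.45000824, 129.16396989]), (574.6472778320312, 124.64775085449219), (68.534912109375, 121.39814758300781), 11.05447006225586)
scene 0.7 (array([576.83361573, 135.67020455]), (581.6627197265625, 129.61032104492188), (82.72488403320312, 122.95984649658203), 11.600661277770996)
[597.66401721  51.58902597  65.49847908] [-0.09128145 -0.3197984   0.18749609] [-1.79995691e+02  6.32635488e-03 -7.86624533e+01]
```

View pics/p7.png

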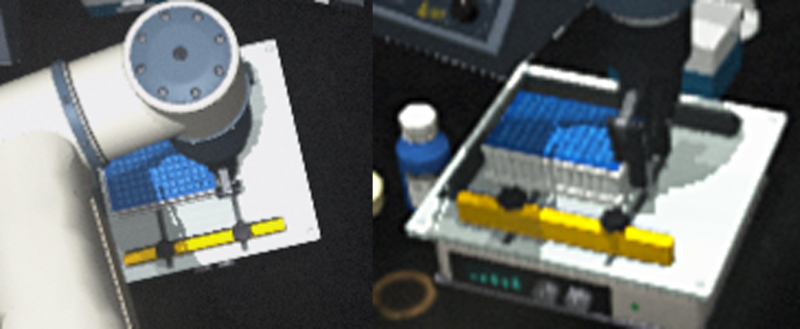

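Request:
step_arm --moves '[[[-0.04,0.2,0],0,0],[[-0.02,0.1,0],0,0],[[-0.02,0.1,0],0,0],[[-0.02,0.1,0],0,0],[[-0.02,0.1,0],0,0],[[0,0,0],0,0],[[0,0,0],0,0],[[0,0,0],0,0]]'

```text
clock: 15.5
tool_pos: [596.4, 57.8, 65.5]
eef_rot: [-180.0, 0.0, -78.6]
ft_force: [0.1, -0.1, 0.0]
width: 0.5
```

Request:
step_arm --moves '[[[-0.02,0.1,0],0,0],[[-0.02,0.1,0],0,0],[[0,0,0],0,0],[[0,0,0],0,0],[[0,0,0],0,0],[[0,0,0],0,0],[[0,0,0],0,0],[[0,0,0],0,0]]'

```text
clock: 16.5
tool_pos: [596.0, 59.7, 65.5]
eef_rot: [-180.0, 0.0, -78.7]
ft_force: [-0.0, -0.7, -0.2]
width: 0.5
```

Request:
step_arm --moves '[[[-0.02,0.1,0],0,0],[[-0.02,0.1,0],0,0],[[0,0,0],0,0],[[0,0,0],0,0],[[0,0,0],0,0],[[0,0,0],0,0],[[0,0,0],0,0],[[0,0,0],0,0]]'

```text
clock: 17.5
tool_pos: [595.6, 61.6, 65.5]
eef_rot: [180.0, -0.0, -78.7]
ft_force: [-0.5, -1.6, 0.1]
width: 0.499
```

```bash
python3 look.py p8; python3 - <<'E'
import cv2
from rig import *
b=capture("scene")["image"];cv2.imwrite("pics/p8b.png",cv2.resize(b[140:220,215:315],(750,600),interpolation=2))
E
```

```text
top 0.62 (array([566.0841774 , 138.44198421]), (572.48779296875, 133.74453735351562), (68.40868377685547, 122.15948486328125), 11.52767276763916)
scene 0.89 (array([574.98942725, 145.13115598]), (579.9282836914062, 138.06150817871094), (82.72407531738281, 121.25858306884766), 11.601699829101562)
[595.60316406  61.59859677  65.46988283] [-0.39340209 -1.13808513 -0.00922483] [ 1.79994917e+02 -2.38171384e-03 -7.86524388e+01]
```

View pics/p8b.png

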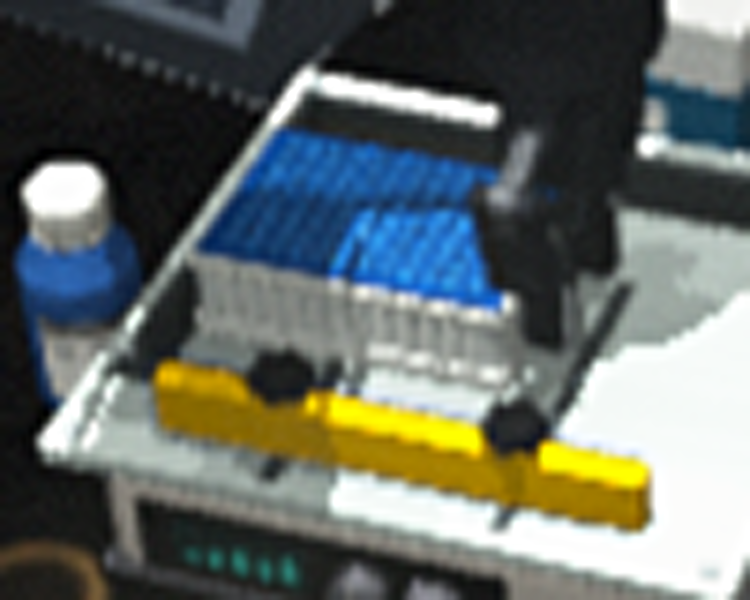

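Request:
step_arm --moves '[[[-0.02,0.1,0],0,0],[[0,0,0],0,0],[[0,0,0],0,0],[[-0.02,0.1,0],0,0],[[0,0,0],0,0],[[0,0,0],0,0],[[0,0,0],0,0],[[0,0,0],0,0]]'

```text
clock: 18.8
tool_pos: [595.2, 61.5, 65.5]
eef_rot: [179.9, -0.2, -78.7]
ft_force: [1.3, -8.9, -0.5]
width: 0.502
```

Request:
step_arm --moves '[[[0.1,-0.5,0],0,0],[[0.3,-1.5,0],0,0],[[0.4,-2.0,0],0,0],[[0,0,2.5],0,0],[[0,0,3.0],0,0],[[0,0,3.0],0,1],[[-1.5,0.5,0],9,1],[[-1.5,0.5,0],9,1]]'

```text
clock: 19.8
tool_pos: [573.3, 32.8, 150.8]
eef_rot: [-179.9, 0.0, -60.4]
ft_force: [0.9, -0.5, -0.3]
width: 0.001
```

```bash
python3 look.py p9
```

```text
top 0.65 (array([564.44067343, 132.35717151]), (568.4006958007812, 133.1624755859375), (60.0880012512207, 121.88001251220703), 11.049880027770996)
scene 0.57 (array([578.9540711 , 136.93420119]), (579.7943725585938, 137.49099731445312), (83.04801940917969, 122.97471618652344), 11.067179679870605)
[573.69335044  33.00263221 150.53671781] [-0.37116351 -0.38918713 -0.58209738] [-1.79984508e+02 -8.85545487e-03 -6.08118434e+01]
```

View pics/p9.png

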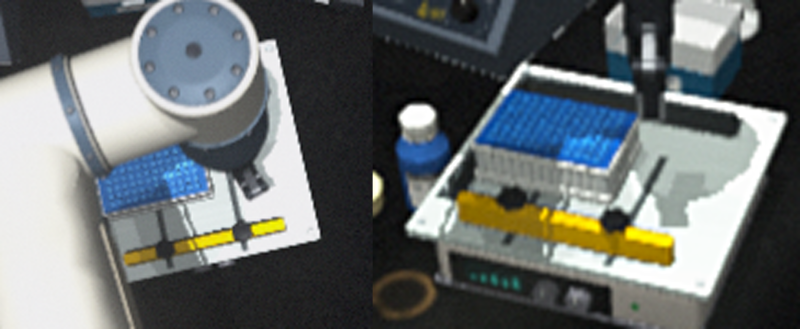

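Request:
step_arm --moves '[[[-1.5,0.5,0],9,1],[[-1.5,0.5,0],9,1],[[-1.5,0.5,0],9,1],[[-1.5,0.5,0],9,1],[[-1.5,0.5,0],9,1],[[-1.5,0.5,0],9,1],[[-1.5,0.5,0],9,1],[[-1.5,0.5,0],9,1]]'

```text
clock: 21.05
tool_pos: [453.3, 73.5, 150.4]
eef_rot: [180.0, 0.0, 11.5]
ft_force: [-0.3, 1.0, -0.8]
width: -0.001
```

The plate is flush left and square (11.1°). Lowering in front of the bar now.

Request:
step_arm --moves '[[[-0.6,-0.4,0],0,1],[[0,0,-2],0,1],[[0,0,-2],0,1],[[0,0,-2],0,1],[[0,0,-1.2],0,1],[[0,0,-1],0,1],[[0,0,0],0,1],[[0,0,0],0,1]]'

```text
clock: 22.05
tool_pos: [447.8, 69.8, 69.0]
eef_rot: [-180.0, -0.1, 11.3]
ft_force: [0.5, 0.2, 0.0]
width: 0.0
```

```bash
python3 look.py p10;  python3 - <<'E'
import cv2
from rig import *
b=capture("scene")["image"];cv2.imwrite("pics/p10b.png",cv2.resize(b[140:236,215:335],(750,600),interpolation=2))
E
```

```text
top 0.79 (array([583.94692782, 135.68367178]), (577.1214599609375, 135.1436309814453), (79.83155822753906, 122.48536682128906), 11.22685432434082)
scene 0.71 (array([592.35941464, 102.67696373]), (586.515625, 107.31803131103516), (85.72760772705078, 61.260955810546875), 13.489191055297852)
[447.45776872  69.76834464  68.82720278] [0.08011093 0.66123166 0.49709282] [-1.79990125e+02 -4.20177777e-02  1.13478213e+01]
```

View pics/p10b.png

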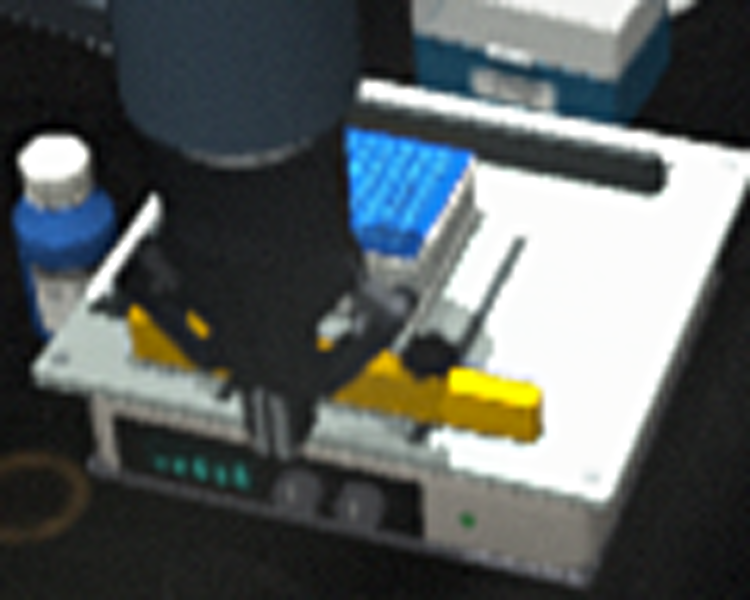

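View pics/p10.png

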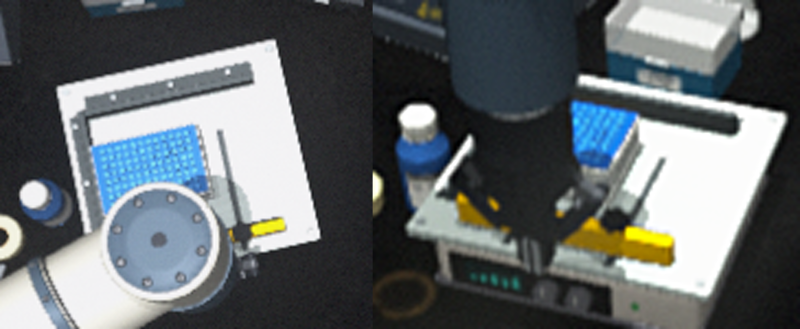

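Request:
step_arm --moves '[[[0.5,0.1,0],0,1],[[0.5,0.1,0],0,1],[[0.5,0.1,0],0,1],[[0.5,0.1,0],0,1],[[0.5,0.1,0],0,1],[[0.5,0.1,0],0,1],[[0.5,0.1,0],0,1],[[0.5,0.1,0],0,1]]'

```text
clock: 23.35
tool_pos: [486.9, 77.4, 68.3]
eef_rot: [180.0, 0.1, 11.3]
ft_force: [-2.6, -0.6, 1.6]
width: -0.004
```

```bash
python3 look.py p11
```

```text
top 0.63 (array([608.73713298, 124.27444751]), (605.0139770507812, 139.32167053222656), (37.465370178222656, 123.7562255859375), 3.193218231201172)
scene 0.54 (array([601.10919988, 103.07103955]), (591.828125, 135.22891235351562), (120.92948150634766, 84.2420883178711), 87.57500457763672)
[487.64227798  77.8034584   68.51222242] [ 0.08687272 -0.70272014 -0.39619122] [-1.79992489e+02 -4.98368331e-02  1.13529166e+01]
```

View pics/p11.png

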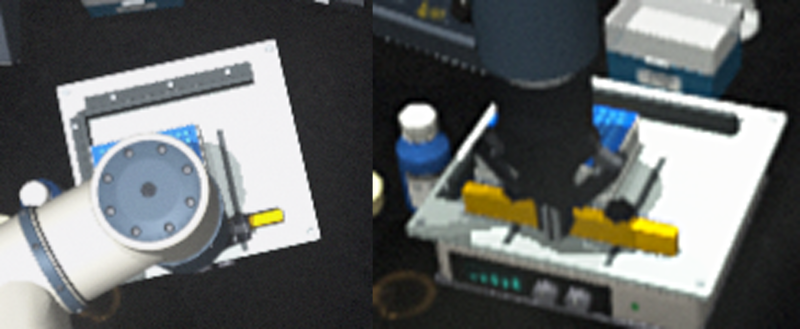

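The bar is moving with the tool (2.6 N). Carrying on.

Request:
step_arm --moves '[[[0.5,0.1,0],0,1],[[0.5,0.1,0],0,1],[[0.5,0.1,0],0,1],[[0.5,0.1,0],0,1],[[0.5,0.1,0],0,1],[[0.5,0.1,0],0,1],[[0.5,0.1,0],0,1],[[0,0,0],0,1]]'

```text
clock: 24.6
tool_pos: [523.1, 84.8, 68.4]
eef_rot: [180.0, -0.1, 11.4]
ft_force: [-0.9, -0.5, -0.9]
width: 0.001
```

```bash
python3 look.py p12
```

```text
scene 0.55 (array([587.60156525, 127.47236964]), (586.9402465820312, 138.79832458496094), (76.46638488769531, 126.24190521240234), 15.707548141479492)
[522.76831019  84.90295667  68.68866811] [-0.47455894  0.01544375  1.01907469] [-1.7998703e+02 -7.6200204e-02  1.1356493e+01]
```

View pics/p12.png

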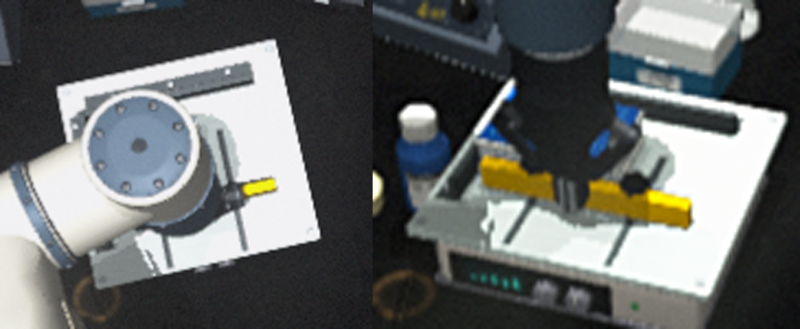

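Request:
step_arm --moves '[[[0.5,0.1,0],0,1],[[0.5,0.1,0],0,1],[[0.5,0.1,0],0,1],[[0.4,0.08,0],0,1],[[0.3,0.06,0],0,1],[[0.2,0.04,0],0,1],[[0.1,0.02,0],0,1],[[0,0,0],0,1]]'

```text
clock: 25.85
tool_pos: [547.3, 89.6, 68.4]
eef_rot: [180.0, -0.0, 11.3]
ft_force: [-2.1, -1.6, 0.7]
width: -0.006
```

Request:
step_arm --moves '[[[0.1,0.02,0],0,1],[[0.1,0.02,0],0,1],[[0,0,0],0,1],[[0,0,0],0,1],[[0,0,0],0,1],[[0,0,0],0,1],[[0,0,0],0,1],[[0,0,0],0,1]]'

```text
clock: 26.85
tool_pos: [549.3, 90.0, 68.4]
eef_rot: [180.0, -0.0, 11.3]
ft_force: [-2.6, -1.1, -0.5]
width: 0.004
```

```bash
python3 look.py p13
```

```text
OpenCV(4.12.0) /io/opencv/modules/calib3d/src/undistort.dispatch.cpp:347: error: (-215:Assertion failed) CV_IS_MAT(_src) && CV_IS_MAT(_dst) && (_src->rows == 1 || _src->cols == 1) && (_dst->rows == 1 || _dst->cols == 1) && _src->cols + _src->rows - 1 == _dst->rows + _dst->cols - 1 && (CV_MAT_TYPE(_src->type) == CV_32FC2 || CV_MAT_TYPE(_src->type) == CV_64FC2) && (CV_MAT_TYPE(_dst->type) == CV_32FC2 || CV_MAT_TYPE(_dst->type) == CV_64FC2) in function 'cvUndistortPointsInternal'

scene 0.61 (array([608.62318075, 130.6164621 ]), (619.0935668945312, 145.52975463867188), (86.21711730957031, 127.59026336669922), 15.9500093460083)
[549.26427719  90.02954238  68.46430759] [-2.98877985 -1.86121656  0.01112334] [ 1.79998393e+02 -1.88132076e-03  1.13492800e+01]
```

View pics/p13.png

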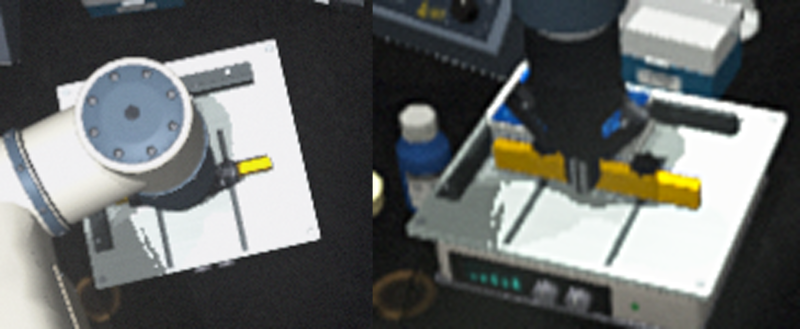

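Request:
step_arm --moves '[[[0.1,0.02,0],0,1],[[0,0,0],0,1],[[0.1,0.02,0],0,1],[[0,0,0],0,1],[[0.1,0.02,0],0,1],[[0,0,0],0,1],[[0,0,0],0,1],[[0,0,0],0,1]]'

```text
clock: 28.1
tool_pos: [552.3, 90.6, 68.5]
eef_rot: [180.0, -0.0, 11.3]
ft_force: [-2.2, -2.1, -0.0]
width: 0.002
```

Request:
step_arm --moves '[[[0.1,0.02,0],0,1],[[0,0,0],0,1],[[0.1,0.02,0],0,1],[[0,0,0],0,1],[[0,0,0],0,1],[[0,0,0],0,1],[[0,0,0],0,1],[[0,0,0],0,1]]'

```text
clock: 29.1
tool_pos: [554.1, 91.0, 68.4]
eef_rot: [180.0, 0.0, 11.3]
ft_force: [-3.6, -3.0, 0.3]
width: 0.003
```

Request:
step_arm --moves '[[[0.1,0.02,0],0,1],[[0,0,0],0,1],[[0.1,0.02,0],0,1],[[0,0,0],0,1],[[0,0,0],0,1],[[0,0,0],0,1],[[0,0,0],0,1],[[0,0,0],0,1]]'

```text
clock: 30.1
tool_pos: [554.3, 91.0, 68.4]
eef_rot: [180.0, 0.2, 11.3]
ft_force: [-10.3, -3.6, 6.8]
width: 0.002
```

```bash
python3 look.py p14; python3 - <<'E'
import cv2
from rig import *
b=capture("scene")["image"];cv2.imwrite("pics/p14b.png",cv2.resize(b[140:236,215:335],(750,600),interpolation=2))
E
```

```text
scene 0.66 (array([615.13475536, 130.42554498]), (604.9185180664062, 133.04917907714844), (66.69894409179688, 142.24649047851562), 41.0974006652832)
[554.25438753  90.97960794  68.41390454] [-10.38745204  -1.81779837   6.36266816] [179.99368247   0.21101617  11.34196864]
```

View pics/p14b.png

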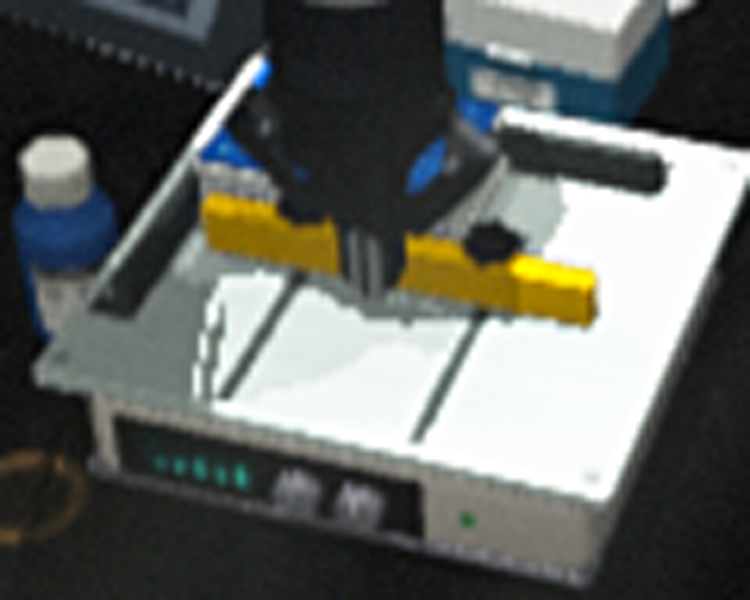

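The bar stopped hard, with the force up to 10 N and the tool at the predicted position. Backing off to check.

Request:
step_arm --moves '[[[-0.5,-0.1,0],0,1],[[-1.0,-0.2,0],0,1],[[-2.0,-0.4,0],0,1],[[-2.0,-0.4,1],0,1],[[-2,-0.4,2],0,1],[[-3,0,4],0,1],[[-4,2,4],0,1],[[-4,3,2],0,1]]'

```text
clock: 31.4
tool_pos: [371.3, 127.4, 201.0]
eef_rot: [-179.8, -0.3, 11.3]
ft_force: [0.6, 1.5, -1.2]
width: 0.002
```

Request:
step_arm --moves '[[[-2,5,0],0,1],[[-2,5,0],0,1],[[-2,5,0],0,1],[[-2,5,0],0,1],[[-2,5,0],0,1],[[0,3,0],0,1],[[0,0,0],0,1],[[0,0,0],0,1]]'

```text
clock: 32.4
tool_pos: [271.2, 406.3, 198.6]
eef_rot: [-180.0, -0.0, 11.4]
ft_force: [0.6, -0.4, 0.7]
width: -0.002
```

```bash
python3 look.py p15; python3 - <<'E'
import cv2,pickle
from rig import *
from h import *
b=capture("scene");a=capture("top")
cv2.imwrite("pics/p15b.png",cv2.resize(b["image"][140:236,215:335],(750,600),interpolation=2))
cv2.imwrite("pics/p15t.png",cv2.resize(a["image"][115:250,160:340],(800,600),interpolation=2))
C,S=np.cos(np.radians(11.1)),np.sin(np.radians(11.1))
for n,kind,z in(("plate","blue",126),("clamp_front","yellow",114)):
    m=masks_of(a,n); 
    if m:
        q=rect_at(a,colmask(a,kind,m[0]["rect"]),z);d=np.array(q[1])-[591,96.5];print(n,q[1:],"shaker",C*d[0]+S*d[1],-S*d[0]+C*d[1])
for n in("scene","top"):
    c=b if n=="scene" else a; d0=pickle.load(open(n+"0.pkl","rb"))[1]
    for t in("reag_4","timer","label_tape","bottle_cap","marker"):
        m=masks_of(c,t);print(n,t,m[0]["rect"] if m else None,d0[t]["rect"])
E
```

```text
top 0.82 (array([615.94118997, 142.66361291]), (616.1680908203125, 142.22921752929688), (81.58434295654297, 122.44417572021484), 11.038765907287598)
scene 0.82 (array([619.55839611, 143.41255329]), (635.8902587890625, 148.58416748046875), (125.23390197753906, 121.86336517333984), 12.315437316894531)
[271.44797577 405.97002805 198.86166576] [-0.05504049  0.03238972 -0.22810857] [-1.79954064e+02 -2.21699730e-02  1.13094437e+01]
plate ((616.1680908203125, 142.22921752929688), (81.58434295654297, 122.44417572021484), 11.038765907287598) shaker 33.50114177509445 40.0283353531754
clamp_front ((570.4918212890625, 89.97638702392578), (15.7645845413208, 187.4659881591797), 11.108816146850586) shaker -21.380464119892643 -2.4532986608518126
scene reag_4 [220.9, 159.7, 12.7, 31.0] [220.7, 163.1, 15.5, 29.5]
scene timer [172.6, 217.8, 27.9, 20.5] [174.7, 216.7, 24.6, 19.0]
scene label_tape [194.7, 181.0, 19.7, 16.0] [193.9, 178.4, 18.9, 21.2]
scene bottle_cap [172.3, 215.7, 29.4, 20.4] [426.4, 214.4, 12.1, 13.4]
scene marker [435.2, 267.8, 22.3, 29.5] [435.5, 263.1, 22.9, 33.2]
top reag_4 [187.4, 189.0, 24.6, 26.0] [187.8, 188.3, 24.2, 24.5]
top timer [184.9, 256.7, 31.0, 30.3] [185.3, 258.1, 29.0, 29.0]
top label_tape [170.2, 204.0, 23.5, 27.5] [168.8, 206.4, 23.1, 25.3]
top bottle_cap None [414.9, 133.4, 12.3, 11.3]
top marker [455.8, 183.4, 5.5, 38.4] [457.4, 181.6, 5.9, 41.5]
```

View pics/p15b.png

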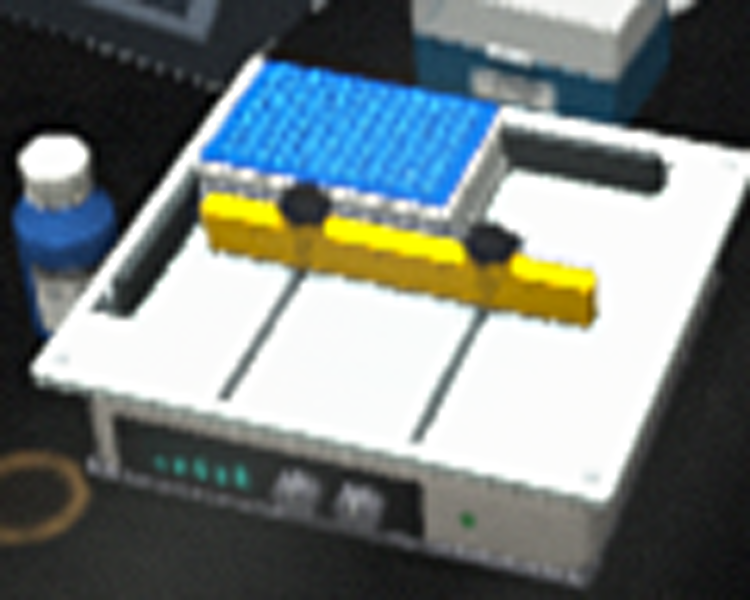

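View pics/p15t.png

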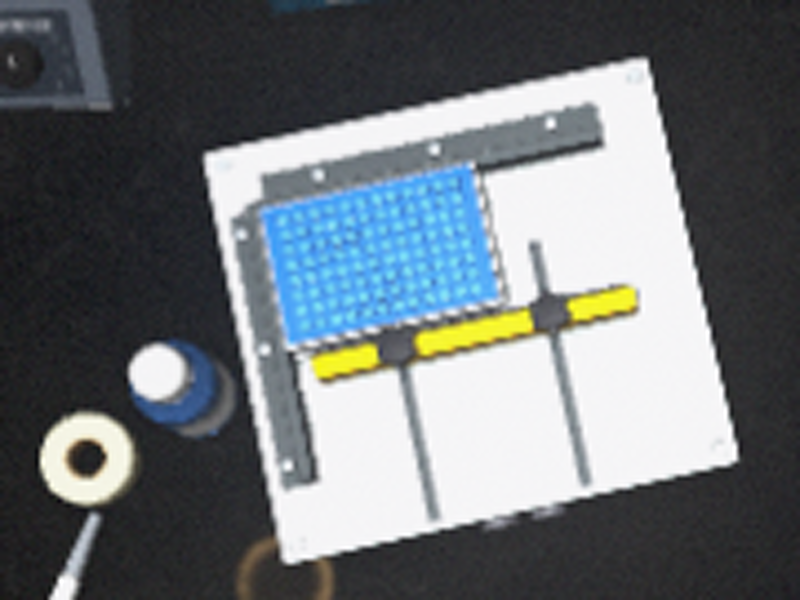

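```bash
python3 -c "
from rig import r
print(r.job_done())"
```

```text
the job is handed in; nothing more can be done
None
```

I pushed the plate left with the half-open fingers until it was flush with the left side stop. I then pushed the clamp bar back with closed fingers until the plate was held against the rear stop, withdrew the arm, and handed the job in at about 33 s. No verdict was reported.

**First push missed:** the real fingertips stood about 29 mm higher than the reported TCP. The fingers therefore passed over the plate without touching it. I measured the offset in the scene camera and worked that much lower from then on.

**Last checks:**
- **Contact forces:** the tool stopped against the left stop at about 9 N, and the bar stopped at about 10 N at the predicted position.
- **Plate position:** the top camera put the plate at x = 33.5, y = 40.0 mm in the shaker frame. The seat is at 32.25, 41.1 mm, and the error is about 2 mm.
- **Squareness:** the plate was square to the shaker within about 0.1°.
- **Clamp travel:** the camera could not confirm the 0.087 m threshold. The bar moved about 79 mm from a start I only estimated at 7–10 mm, so that check relies on the hard stop.
- **Other items:** the bottle, timer, tape and marker showed no movement beyond detection noise. The network did not find the bottle cap in the last top picture, and its scene detection landed on the timer, so the cap is unconfirmed. The arm never went near it.

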